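Stand the box lid up for spraying

ROBOT

A 6-joint arm with a two-finger parallel gripper is mounted at the origin on the work surface. World frame = base frame: x ahead of the robot, y to its left, z up, the work surface at z = 0. Lengths are in mm, angles in rad, forces in N, time in s.
With the tool pointing down it reaches from about 275 to 750 mm from the base axis. Payload 10.2 kg.
Tool frame: the origin (TCP) lies at the very end of the fingers, on their centre line; the grasp point (between the pads) lies ctrl.grip_depth behind it (ctrl.grip_depth is the distance from the TCP to the grasp point, in mm); z points along the fingers, y is the direction in which the jaws open and shut (so a half turn about z gives the same grasp; the last joint's range is limited). The gripper opens to 85 mm and grips with 20 to 120 N. Pads are 22 mm wide; open, the fingers measure 114 mm over their backs; the gripper's body (76 mm by 85 mm) begins 54 mm behind the grasp point. The pads swing forward as they close: fully open they stand 13 mm farther back than shut.
Start: joints at [1.004, 0.313, 1.498, -0, 1.331, -0.223], TCP at [176.973, 494.279, 231.294] pointing down, gripper open.
Joint ranges: [-2.94, 2.94], [-0.97, 2.17], [0.19, 2.56], [-1.23, 4.37], [0.02, 3.11], [-2.88, 2.88]. Speed limits (rad/s): [2.39, 2.39, 3.01, 3.14, 3.14, 3.14].

INTERFACE

Orientations are given as a unit quaternion [w, x, y, z].
In Python, from rig import telemetry, eyes, ctrl, nets gives the robot as it stands. The module is installed in compiled form; this text tells all that it offers.
- The arm moves only by the tool drive_tool, never from a script. Its argument "series" is text: rows parted by semicolons, each of 7 numbers parted by spaces: the shift along the tool's x, y, z normalised to -1 to 1, where 1 is 0.12 m, then the turn, a rotation vector about the tool's x, y, z normalised to -1 to 1, where 1 is 0.5 rad, then the opening, from 0 (shut) to 1 (fully open). In form: tx ty tz wx wy wz hand; .... A call has 1 to 20 rows; each row is the pose to reach, as a shift and turn from the pose measured when the call began, along the tool's axes at that moment; what a row does not reach only later rows make up. A row lasts 1/10 s, in which the tool goes at most 50 mm and 8.59 degrees, less where a joint would pass 70% of its speed; a pose out of reach is approached as far as the arm can. A call with a number of a shift or a turn outside -1 to 1 is refused whole. A call with a gripper value outside its range is refused whole. The fingers move at their own pace and stop on an object; "newtons" is the grip in N (left out, the last holds). Time passes only in rows, so rows that repeat a pose let the fingers close. It gives the time, the measured TCP pose, the force and the opening at its end, in the units of the state.
- telemetry.sense(): the state, without advancing time (a new reading comes with each control period).
- eyes.capture(name): name is "scene" or "side" or "wrist"; returns a dict with "frame" (420x560x3 uint8, red, green, blue), "fx", "fy", "cx", "cy" (pixels), "view" (4x4, takes a point from world to camera coordinates). Camera axes: x right, y up, looking along -z (the intrinsics and any distortion apply to the point x, -y, -z); pixel columns grow to the right and rows downward; lengths in mm; the calibration is good to about 2 mm. A picture is of the moment at which its call begins. There is no depth.
- ctrl.finish_job(): hands the job in, once; it reports no verdict.
Trained networks look in a picture, given as the dict that the camera call returned (one of the last four; its "shot" number tells which), for a name from the list of things; names that differ only in an ending like _2 or _b are one class to them, and where a whole thing is asked for, a point or a joint stands for the part that bears it (a point fixed in the world has none). Each returns a list of dicts, best first, with "confidence" (0 to 1); they miss things now and then, are a little off and sometimes report something else, mostly with a low value. They report only what shows in the picture. A call takes as long as a camera call. They do not tell look-alikes from the thing itself.
- nets.spot_in(name, picture): "rect" ([left, top, right, bottom] in pixels, round what is visible of it).
The state is a dict: "time_s": time; "joints": joint angles; "dq": joint speeds; "tau": joint torques, N m; "eef_pos": TCP position; "ee_rot": TCP orientation; "force": force on the tool from outside, world axes, zero at the start; "wrist_torque": the same for the moment, N m; "grip_width": opening from 0.0 (shut) to 1.0 (fully open).
Only numpy, scipy, OpenCV 4.12 (cv2) and the standard library are available. Lean on these libraries where they do the work, as an engineer would, in place of code of your own. Each camera call takes 0.05 s, during which the arm holds its last target. There are 200 camera calls.

TASK

Take the sliding lid off the wooden box, lifting its pull end over the lip before drawing it out of the grooves, and stand it upright on its thin plain end, pull at the top, in the middle of the cardboard sheet so that it can be sprayed. Set it down gently and let go of it standing by itself, and leave the other things on the table where they are.

Things in the scene. Friction and masses are not known exactly. Their poses are not given: they have to be found in the camera images.
- box: Wooden box fixed to the table, 144 (x) x 108 (y) mm; origin at the centre of its underside, z up. Its front, with the lip, faces own -x, roughly to the robot. The lid rests on ledges 50 mm above the table. Side walls: own |y| 44 to 54 mm, top 64 mm up, flush with the lid. Rear wall from own x +62 mm, and the rear 55 mm of the sides, rise to 77 mm. The lid leaves along own -x.
- lip (a point): Middle of the top edge of the box's front wall, 56 mm above the table (own x -67 mm; wall 10 mm thick, 88 mm wide between the sides). It stands 6 mm above the ledges and blocks the lid until the lid's front end is lifted more than 6 mm.
- groove (a point): Front end of the left (+y) of two rails over the lid's side margins, in line with their underside, 69 mm above the table: own x +17, y +39 mm of the box. The rails cover |y| 34 to 44 mm from x +17 to +62 mm, so the 14 mm lid has 5 mm of play in height to tip under them. After sliding about 48 mm the lid is clear of them.
- lid: Loose flat wooden lid, 120 (x) x 84 (y) x 14 (z) mm, about 0.12 kg, with a pull block on its top. Origin at the centre of its underside, z out of the face with the pull. In the box its axes agree with the box's, with 1 to 3 mm play all round. It is to stand on the plain thin edge at own x +60 mm (84 x 14 mm): own -x then points up. Set down square it stands; a few degrees off it tips over.
- pull (a point): Centre of the lid's upright wooden pull block, 16 (x) x 30 (y) x 36 (z) mm; lies at own x -42, y 0, z +32 mm of the lid, near its front end (-x). The block reaches from z 14 (the lid's top face) to 50 mm, rigidly fixed to the lid.
- sheet: Cardboard spray sheet, fixed flat on the table, 200 x 200 mm, 6 mm thick; origin at the centre of its underside.
- can_a: Bystander, to be left alone: tall spray can, 65 mm wide, 190 mm tall; origin at the centre of its underside.
- can_b: Bystander, to be left alone: spray can, 65 mm wide, 170 mm tall; origin at the centre of its underside.
- tape: Bystander, to be left alone: roll of masking tape lying flat, 90 mm outside diameter, 25 mm high; origin at the centre of its underside.
- glue_gun: Bystander, to be left alone: glue gun lying on its side, barrel 120 mm long, 34 mm high; origin at the centre of its underside.
- offcut: Bystander, to be left alone: flat wood offcut 100 x 50 x 14 mm, no pull; origin at the centre of its underside.
- screwdriver: Bystander, to be left alone: screwdriver lying on the table along its own x; origin under its middle.
- glue: Bystander, to be left alone: upright white glue bottle, 56 mm wide, 150 mm tall; origin at the centre of its underside.
There are look-alikes about, which are no part of the job. Of the things like the lid, leave any that is yellow; of the rest the smaller one is meant.

How it is judged:
By the outcome, as a careful person would: the job done as asked, in the order asked, and still so for the second after the job is handed in, with the robot touching nothing.
It also fails if it takes over 48 s, if anything falls off the work surface, if the arm or the gripper's body presses on something with over 40 N, if the wrist force passes 120 N, or if a joint passes its speed limit or range.

## Working session

There is one attempt and no reset: what is moved stays moved. The work goes in short steps, Python scripts to look and compute and a tool call to move; the robot and the scene stay as the last step left them, time stands still between calls to the robot, and variables do not carry over. Pictures are saved under pics/ and viewed, about 8 in all and at most 12, crops included, and the job is handed in when it is done.

Besides the shell and the picture viewer there is one more tool, called after "Request:" by a JSON object that holds its "fn" and its "kwargs", one argument or row to a line. drive_tool: Moves the arm, as the interface text tells. Scaled input: -1 to 1 covers 0.12 m each way for a shift and 0.5 rad each way for a turn. Its arguments: {"type":"object","properties":{"series":{"type":"string"},"newtons":{"type":"number"}},"required":["series"]}

```bash
mkdir -p pics
cat > h.py <<'E'
import numpy as np, cv2
from rig import telemetry, eyes, ctrl, nets
from scipy.spatial.transform import Rotation as R
def cap(n,save=None):
    p=eyes.capture(n)
    if save: cv2.imwrite('pics/'+save,cv2.cvtColor(p['frame'],cv2.COLOR_RGB2BGR))
    return p
def ray(p,u,v):
    V=np.array(p['view']);d=np.array([(u-p['cx'])/p['fx'],-(v-p['cy'])/p['fy'],-1.])
    return -V[:3,:3].T@V[:3,3],V[:3,:3].T@d
def onz(p,u,v,z):
    o,d=ray(p,u,v);return o+d*(z-o[2])/d[2]
def proj(p,X):
    V=np.array(p['view']);c=(V[:3,:3]@np.atleast_2d(X).T).T+V[:3,3]
    return np.c_[p['cx']+p['fx']*c[:,0]/-c[:,2],p['cy']-p['fy']*c[:,1]/-c[:,2]]
def tri(*obs):
    A=np.zeros((3,3));b=np.zeros(3)
    for p,u,v in obs:
        o,d=ray(p,u,v);d/=np.linalg.norm(d);M=np.eye(3)-np.outer(d,d);A+=M;b+=M@o
    return np.linalg.solve(A,b)
E
python3 - <<'E'
from h import *
np.set_printoptions(precision=1,suppress=True)
s=telemetry.sense();print(s); print(ctrl.grip_depth)
ps=[cap(n,n+'0.png') for n in('scene','side','wrist')]
for n,p in zip(('scene','side','wrist'),ps):
    print(n,{k:p[k] for k in p if k not in('frame','view')},ray(p,280,210))
    for t in('lid','pull','box','sheet'):
        print(t,[(np.round(d['rect']),round(d['confidence'],2)) for d in nets.spot_in(t,p)])
cv2.imwrite('pics/a.png',np.hstack([cv2.imread('pics/scene0.png')]))
E
```

```text
{'time_s': 0.0, 'joints': array([ 1. ,  0.3,  1.5,  0. ,  1.3, -0.2]), 'dq': array([-0.,  0., -0.,  0., -0.,  0.]), 'tau': array([ -0. , -41.2, -26. ,  -0. ,   0. ,   0. ]), 'eef_pos': array([176.8, 494.1, 230.7]), 'ee_rot': array([-0. ,  0.2,  1. , -0. ]), 'force': array([-0.3,  0.9,  0.2]), 'wrist_torque': array([ 0., -0., -0.]), 'grip_width': 1.001352841254003}
18.700000000000003
scene {'fx': 518.5352314477616, 'fy': 518.5352314477616, 'cx': 284.53741481062195, 'cy': 206.7074846875373, 'shot': 1} (array([1758.7,   16.5, 1227.1]), array([-0.7, -0. , -0.7]))
lid [(array([151., 167., 189., 197.]), 0.95), (array([202., 208., 233., 235.]), 0.8), (array([134., 203., 188., 244.]), 0.58)]
pull [(array([206., 202., 230., 234.]), 0.97), (array([153., 174., 190., 196.]), 0.79), (array([136., 204., 183., 244.]), 0.66), (array([279., 174., 311., 204.]), 0.34)]
box [(array([198., 207., 237., 252.]), 0.96)]
sheet [(array([316., 203., 385., 249.]), 0.57)]
side {'fx': 546.8828760663574, 'fy': 546.8828760663574, 'cx': 278.8255817411713, 'cy': 206.24478794267498, 'shot': 2} (array([ 295.3, 1159.7, 1065.3]), array([ 0.2, -0.7, -0.7]))
lid [(array([278., 152., 316., 177.]), 0.93), (array([291., 127., 351., 163.]), 0.81), (array([362., 132., 401., 167.]), 0.73)]
pull [(array([293., 129., 350., 166.]), 0.97), (array([365., 138., 397., 167.]), 0.95), (array([277., 153., 314., 175.]), 0.85)]
box [(array([269., 149., 320., 195.]), 0.83), (array([303., 216., 335., 243.]), 0.41)]
sheet [(array([227., 247., 316., 313.]), 0.68)]
wrist {'fx': 331.2130073954499, 'fy': 331.2130073954499, 'cx': 274.667810630056, 'cy': 209.6314643176232, 'shot': 3} (array([112. , 517.8, 373.4]), array([ 0.3, -0.1, -1. ]))
lid []
pull []
box []
sheet []
```

View pics/scene0.png

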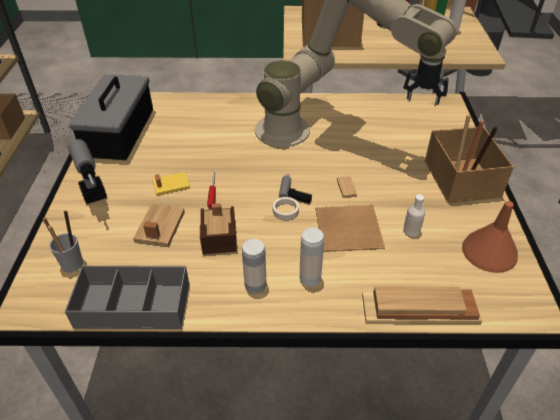

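View pics/side0.png

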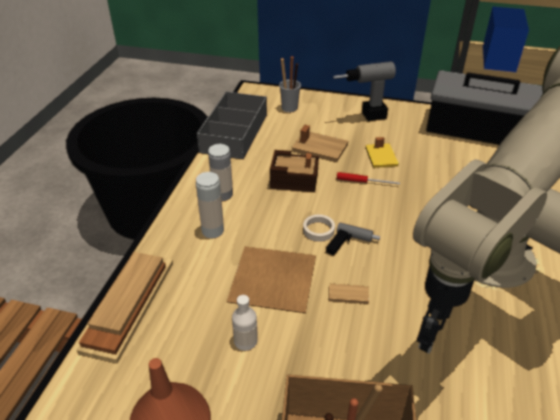

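Run:
```python
from h import *
np.set_printoptions(precision=1,suppress=True)
a=cap('scene');b=cap('side')
for t in('box','pull','lid','sheet','can_a','can_b','tape','glue_gun','offcut','screwdriver','glue'):
    print(t)
    for p in(a,b):
        for d in nets.spot_in(t,p)[:3]:
            r=d['rect'];print('  ',p['shot'],np.round(r),round(d['confidence'],2),onz(p,(r[0]+r[2])/2,(r[1]+r[3])/2,0)[:2])
A=a['frame'][150:270,110:400];B=b['frame'][100:330,215:415]
A=cv2.resize(A,None,fx=2.7,fy=2.7,interpolation=cv2.INTER_CUBIC)
cv2.imwrite('pics/b.png',cv2.cvtColor(A,cv2.COLOR_RGB2BGR))
s=telemetry.sense();print(R.from_quat(np.r_[s['ee_rot'][1:],s['ee_rot'][0]]).as_matrix().round(4),s['joints'].round(4).tolist())
w=cap('wrist');V=np.array(w['view']);print(V[:3,:3].T)
```

```text
box
   5 [269. 148. 321. 196.] 0.86 [ 606.1 -240. ]
pull
   4 [133. 203. 185. 245.] 0.8 [ 542.2 -403.9]
   4 [151. 172. 190. 195.] 0.8 [ 337.2 -399.5]
   4 [206. 201. 233. 234.] 0.76 [ 510.4 -206.3]
   5 [275. 155. 314. 177.] 0.89 [ 616.1 -272.6]
   5 [294. 126. 349. 163.] 0.78 [ 552.6 -417.3]
   5 [363. 138. 395. 169.] 0.74 [ 354.2 -413.1]
lid
   4 [204. 207. 231. 235.] 0.96 [ 526.4 -209.5]
   4 [153. 169. 192. 197.] 0.85 [ 332.5 -392.5]
   4 [132. 204. 185. 243.] 0.66 [ 538.7 -405.5]
   5 [287. 126. 351. 163.] 0.82 [ 561.  -417.1]
   5 [277. 153. 318. 175.] 0.81 [ 608.5 -285. ]
   5 [364. 134. 399. 168.] 0.63 [ 346.1 -428.1]
sheet
   4 [317. 200. 384. 253.] 0.77 [552.1 233.3]
   4 [300. 225. 323. 286.] 0.61 [678.4 100.6]
   5 [226. 248. 316. 315.] 0.89 [558.1 238.7]
can_a
   4 [240. 242. 265. 292.] 0.95 [726.8 -83.5]
   4 [300. 227. 325. 288.] 0.79 [687.7 102.3]
   4 [201. 204. 232. 237.] 0.17 [ 522.4 -214.4]
   5 [194. 173. 222. 241.] 0.95 [822.2  -5.3]
can_b
   4 [240. 242. 265. 292.] 0.95 [726.8 -83.5]
   4 [300. 227. 325. 288.] 0.79 [687.7 102.3]
   4 [201. 204. 232. 237.] 0.17
[... 160 characters left out ...]
   5 [302. 214. 336. 241.] 0.77 [477.8   4. ]
   5 [334. 174. 371. 184.] 0.37 [ 419.4 -250.2]
glue_gun
   4 [278. 175. 310. 205.] 0.73 [367.1  48.8]
   5 [322. 220. 378. 257.] 0.84 [385.3  27.2]
offcut
   4 [337. 178. 359. 197.] 0.84 [352.3 242. ]
   5 [328. 284. 373. 305.] 0.63 [352.1 230. ]
screwdriver
   4 [208. 181. 217. 210.] 0.64 [ 400.3 -240.7]
   4 [281. 175. 310. 204.] 0.47 [365.1  53.8]
   5 [335. 173. 398. 186.] 0.6 [ 375.7 -256.8]
glue
   4 [401. 195. 427. 233.] 0.68 [489.3 455.4]
   5 [229. 297. 260. 351.] 0.85 [584.7 384.8]
[[-0.9  0.3  0. ]
 [ 0.3  0.9 -0. ]
 [-0.  -0.  -1. ]] [1.0036, 0.3129, 1.4977, -0.0, 1.331, -0.2234]
[[ 0.3 -0.9 -0.3]
 [ 0.9  0.3  0.1]
 [-0.  -0.3  1. ]]
```

View pics/b.png

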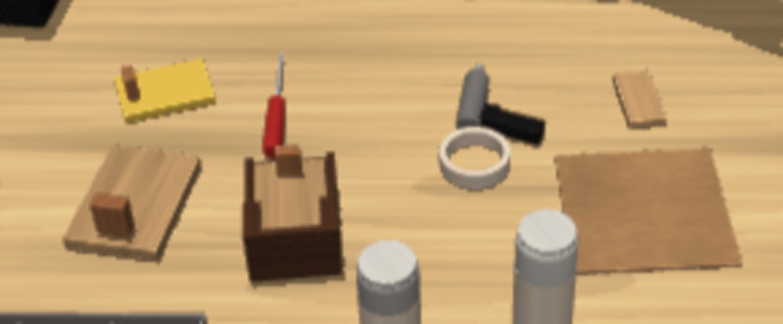

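Request:
{"fn": "drive_tool", "kwargs": {
  "series": "-0.3 -0.3 -0.3 0 0 -0.2 1; -0.6 -0.6 -0.5 0 0 -0.4 1; -1 -1 -0.6 0 0 -0.6 1; -1 -1 -0.6 0 0 -0.8 1; -1 -1 -0.6 0 0 -0.8 1; -1 -1 -0.6 0 0 -0.8 1"
}}

```text
time_s: 2.6
eef_pos: [249.7, 340.8, 303.5]
ee_rot: [0.0, -0.027, 1.0, 0.0]
force: [-0.5, -0.2, 0.6]
grip_width: 0.999
```

Request:
{"fn": "drive_tool", "kwargs": {
  "series": "-0.2 -0.4 0 0 0 0 1; -0.4 -0.8 0 0 0 0 1; -0.6 -1 0 0 0 0.1 1; -0.6 -1 0 0 0 0.1 1"
}}

```text
time_s: 3.0
eef_pos: [330.0, 223.1, 302.8]
ee_rot: [-0.0, 0.001, 1.0, -0.0]
force: [-0.6, 0.1, -1.0]
grip_width: 0.998
```

Request:
{"fn": "drive_tool", "kwargs": {
  "series": "-0.2 -0.4 0 0 0 0 1; -0.4 -0.8 0 0 0 0 1; -0.6 -1 0 0 0 0 1; -0.6 -1 0 0 0 0 1"
}}

```text
time_s: 3.4
eef_pos: [403.6, 101.3, 301.9]
ee_rot: [-0.001, 0.003, 1.0, -0.0]
force: [0.1, 0.8, 0.2]
grip_width: 1.001
```

Request:
{"fn": "drive_tool", "kwargs": {
  "series": "-0.2 -0.4 0 0 0 0 1; -0.4 -0.8 0 0 0 0 1; -0.6 -1 0 0 0 0 1; -0.6 -1 0 0 0 0 1"
}}

```text
time_s: 3.8
eef_pos: [476.8, -20.5, 300.4]
ee_rot: [-0.002, 0.004, 1.0, -0.0]
force: [-0.1, -0.1, 0.4]
grip_width: 0.997
```

Request:
{"fn": "drive_tool", "kwargs": {
  "series": "-0.2 -0.4 0 0 0 0 1; -0.4 -0.8 0 0 0 0 1; -0.6 -1 0 0 0 0 1; -0.6 -1 0 0 0 0 1; -0.6 -1 0 0 0 0 1"
}}

```text
time_s: 4.3
eef_pos: [548.2, -139.3, 299.1]
ee_rot: [-0.003, 0.004, 1.0, 0.001]
force: [-0.9, 0.7, -0.7]
grip_width: 1.0
```

Request:
{"fn": "drive_tool", "kwargs": {
  "series": "0 -0.4 0.2 0 0 0 1; 0 -0.75 0.4 0 0 0 1; 0 -0.75 0.4 0 0 0 1; 0 -0.75 0.4 0 0 0 1"
}}

```text
time_s: 4.7
eef_pos: [547.3, -227.5, 251.0]
ee_rot: [-0.003, 0.004, 1.0, 0.001]
force: [-0.1, 1.0, 1.4]
grip_width: 1.005
```

Run:
```python
from h import *
np.set_printoptions(precision=2,suppress=True)
w=cap('wrist','w1.png');s=telemetry.sense();print(s['joints'],s['eef_pos'],s['ee_rot'])
for t in('box','pull'):
    for d in nets.spot_in(t,w)[:3]: print(t,d)
```

```text
[-0.59  0.46  1.24 -0.    1.45 -2.15] [ 547.62 -227.16  251.91] [-0.  0.  1.  0.]
box {'rect': [240.9, 156.2, 358.6, 308.3], 'confidence': 0.75}
pull {'rect': [43.6, 0.6, 176.8, 46.7], 'confidence': 0.85}
pull {'rect': [255.1, 172.1, 343.4, 293.0], 'confidence': 0.62}
```

View pics/w1.png

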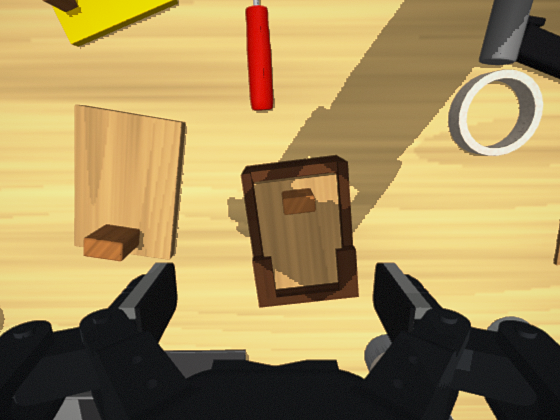

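```bash
cat > fit.py <<'E'
from h import *
from scipy.optimize import least_squares
np.set_printoptions(precision=2,suppress=True)
w=cap('wrist')
own=np.array([[-72,-54,64],[-72,54,64],[72,-54,77],[72,54,77.]])
px=np.array([[243,166],[348,157],[259,306],[358,296.]])
def T(q,X): c,s=np.cos(q[2]),np.sin(q[2]); return np.c_[q[0]+c*X[:,0]-s*X[:,1],q[1]+s*X[:,0]+c*X[:,1],X[:,2]]
r=least_squares(lambda q:(proj(w,T(q,own))-px).ravel(),[590,-230,0.])
print(r.x,r.fun.reshape(-1,2));q=r.x
print('cam',ray(w,0,0)[0],'pull pred',T(q,np.array([[-42,0,82.]])))
k=5;x0,y0=225,140
im=cv2.resize(w['frame'][y0:y0+180-60+60,x0:x0+150],None,fx=k-1.7,fy=k-1.7,interpolation=cv2.INTER_CUBIC);k-=1.7
def dr(X,c,m=im,close=True):
    P=((proj(w,T(q,np.array(X,float)))-[x0,y0]+.5)*k).astype(int);cv2.polylines(m,[P],close,c,1)
im0=im.copy()
dr([[-72,-54,64],[7,-54,64],[7,-44,64],[-72,-44,64]],(0,255,0));dr([[-72,54,64],[7,54,64],[7,44,64],[-72,44,64]],(0,255,0))
dr([[72,-54,77],[72,54,77],[17,54,77],[17,44,77],[17,34,77],[62,34,77],[62,-34,77],[17,-34,77],[17,-54,77]],(0,255,255))
for z in(64,100): dr([[-50,-15,z],[-34,-15,z],[-34,15,z],[-50,15,z]],(255,0,255))
cv2.imwrite('pics/c.png',cv2.cvtColor(im,cv2.COLOR_RGB2BGR)[:, :])
E
python3 fit.py
```

```text
[ 595.6  -199.16    0.1 ] [[-0.94  3.27]
 [ 1.76  1.2 ]
 [-0.95 -3.05]
 [ 0.05 -2.16]]
cam [ 479.28 -226.59  395.16] pull pred [[ 553.8  -203.23   82.  ]]
```

View pics/c.png

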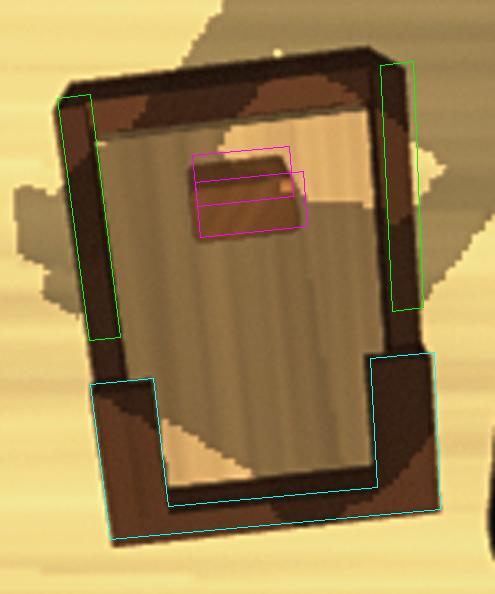

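```bash
python3 - <<'E'
s=open('fit.py').read()
s=s.replace("[72,54,77.]])","[72,54,77.],[17,-54,77],[17,54,77]])").replace("[[243,166],[348,157],[259,306],[358,296.]]","[[242.3,172.4],[348,161.8],[258.9,305.2],[357.7,295.2],[252.3,256.7],[356.5,246.7]]")
s+='''
# pull: top/bottom edges seen
for n,(u,v),z in (('top front L',(190,160),100),('top front R',(283,155),100),('top back L',(190,183),100),('top back R',(293,176),100),('bot back L',(198,242),64),('bot back R',(298,231),64)):
    print(n,onz(w,x0+u/k-.5,y0+v/k-.5,z), T(q,np.array([[-50 if 'front' in n else -34,-15 if 'L' in n else 15,z]]))[0])
'''
open('fit.py','w').write(s)
E
python3 fit.py
```

```text
[ 597.66 -199.49    0.1 ] [[-0.65 -0.62]
 [ 1.13 -1.74]
 [-0.43 -0.21]
 [ 0.61  0.14]
 [-0.27  1.67]
 [-0.41  1.16]]
cam [ 479.24 -226.82  395.06] pull pred [[ 555.89 -203.82   82.  ]]
top front L [ 540.93 -220.71  100.  ] [ 549.48 -219.56  100.  ]
top front R [ 539.67 -195.15  100.  ] [ 546.38 -189.72  100.  ]
top back L [ 547.42 -220.71  100.  ] [ 565.39 -217.91  100.  ]
top back R [ 545.6  -192.25  100.  ] [ 562.3  -188.07  100.  ]
bot back L [ 574.82 -217.44   64.  ] [ 565.39 -217.91   64.  ]
bot back R [ 571.4  -186.02   64.  ] [ 562.3  -188.07   64.  ]
```

View pics/c.png

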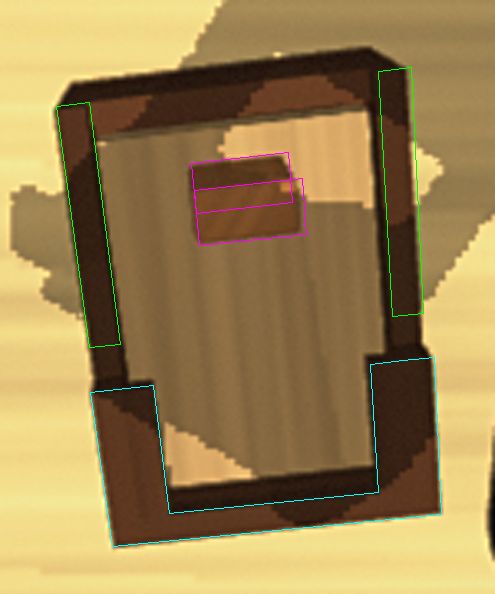

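Run:
```python
from h import *
np.set_printoptions(precision=4,suppress=True)
s=telemetry.sense();print(s['joints'],s['eef_pos'],s['ee_rot'])
Q=[[1.0036,.3129,1.4977,0,1.331,-.2234],s['joints']];P=[[176.973,494.279,231.294],s['eef_pos']]
m=[]
for q,p in zip(Q,P):
    r=np.hypot(p[0],p[1]);az=np.arctan2(p[1],p[0]);print('lat',r*np.sin(az-q[0]),'fwd',r*np.cos(az-q[0]),'z',p[2],'q23',q[1]+q[2], 'sum',q[1]+q[2]+q[4])
```

```text
[-0.5908  0.4554  1.24   -0.0017  1.4497 -2.1554] [ 547.6622 -227.8226  252.0907] [-0.0019  0.003   1.      0.0003]
lat 116.30013197859407 fwd 511.962353959509 z 231.294 q23 1.8106 sum 3.1416
lat 115.87561270317472 fwd 581.7300348286365 z 252.09068226135219 q23 1.6953622205390628 sum 3.145015873297468
```

```bash
cat >> h.py <<'E'
def pose():
    s=telemetry.sense();return np.array(s['eef_pos']),R.from_quat(np.r_[s['ee_rot'][1:],s['ee_rot'][0]]),s
def Rgrasp(th,psi):
    a=[np.sin(th)*np.cos(psi),np.sin(th)*np.sin(psi),-np.cos(th)];y=[-np.sin(psi),np.cos(psi),0]
    return R.from_matrix(np.c_[np.cross(y,a),y,a])
def cmd(tp,tR,label=''):
    p,r,s=pose();d=r.inv().apply(np.array(tp)-p)/120;w=(r.inv()*tR).as_rotvec()/.5
    print(label,'cmd',np.r_[d,w].round(3),'q',np.round(s['joints'],3),'p',p.round(1),'F',np.round(s['force'],1),'g',round(s['grip_width'],3))
E
python3 - <<'E'
from h import *
Rt=Rgrasp(np.radians(40),.104);a=Rt.as_matrix()[:,2]
tcp=np.array([556,-204.5,90])+18.7*a
print(tcp); cmd(tcp-90*a,Rt,'pre')
E
```

```text
[ 567.95518202 -203.25215894   75.67496891]
pre cmd [ 0.308  0.152  0.897 -0.075 -1.402 -0.212] q [-5.910e-01  4.550e-01  1.240e+00 -2.000e-03  1.450e+00 -2.155e+00] p [ 547.7 -227.8  252.1] F [ 0.2 -0.1 -0.1] g 1.001
```

Request:
{"fn": "drive_tool", "kwargs": {
  "series": "0.05 0.02 0.1 0 -0.25 0 1; 0.1 0.05 0.2 0 -0.5 -0.1 1; 0.15 0.1 0.3 0 -0.75 -0.15 1; 0.2 0.15 0.3 -0.05 -1 -0.2 1; 0.2 0.15 0.3 -0.05 -1 -0.2 1"
}}

```text
time_s: 5.45
eef_pos: [521.7, -208.3, 215.4]
ee_rot: [0.246, -0.046, 0.968, 0.013]
force: [0.2, -1.3, -0.9]
grip_width: 0.998
```

Run:
```python
from h import *
Rt=Rgrasp(np.radians(40),.104);a=Rt.as_matrix()[:,2]
tcp=np.array([556,-204.5,90])+18.7*a
cmd(tcp-70*a,Rt,'pre');print(pose()[2]['ee_rot'].tolist())
```

```text
pre cmd [ 0.331 -0.     0.637 -0.005 -0.401 -0.017] q [-0.76   0.209  1.762  0.484  0.891 -2.681] p [ 521.7 -208.3  215.4] F [ 0.2 -1.3 -0.9] g 0.998
[0.24581662063397824, -0.046070313750699914, 0.9681328015749489, 0.013061153304501642]
```

```bash
cat > kin.py <<'E'
from h import *
from scipy.optimize import least_squares
L=np.array([468.6,378.6,0,0,116.])
DATA=[([1.0036,.3129,1.4977,0,1.331,-.2234],[176.973,494.279,231.294],None),([-.5908,.4554,1.24,-.0017,1.4497,-2.1554],[547.66,-227.8,252.1],[-.0019,.003,1,.0003]),([-0.76,.209,1.762,.484,.891,-2.681],[521.7,-208.3,215.4],[.2458,-.0461,.9681,.0131])]
def Rot(q,s4,s6,o6): return R.from_euler('z',q[0])*R.from_euler('y',q[1]+q[2])*R.from_euler('z',s4*q[3])*R.from_euler('y',q[4])*R.from_euler('z',s6*q[5]+o6)
def fk(q,P,sg=(1,1,np.pi/2)):
    L2,L3,h,Lt,lat,e=P
    A=R.from_euler('z',q[0]);u=R.from_euler('y',q[1]);f=R.from_euler('y',q[1]+q[2]);r=Rot(q,*sg)
    return A.apply([0,lat,h]+u.apply([0,0,L2])+f.apply([e,0,L3]))+r.apply([0,0,Lt]),r
E
python3 - <<'E'
from kin import *
for s4 in(1,-1):
  for s6 in(1,-1):
    for o in(0,np.pi/2,np.pi,-np.pi/2):
      e=[np.degrees((Rot(q,s4,s6,o).inv()*R.from_quat(np.r_[x[1:],x[0]])).magnitude()) for q,p,x in DATA if x]
      if max(e)<10: print(s4,s6,o,e); sg=(s4,s6,o)
f=lambda P:np.r_[np.concatenate([fk(q,P,sg)[0]-p for q,p,x in DATA]),.02*P[5]]
r=least_squares(f,[468,378,300,400,116,0]);print(r.x.round(1),r.fun.round(1))
E
```

```text
1 1 1.5707963267948966 [np.float64(0.004666381753851284), np.float64(0.01582961494346665)]
[440.3 396.3 195.4 254.5 116.3  35.4] [ 0.1  0.1  0.  -0.1  0.1 -0.1 -0.  -0.   0.1  0.7]
```

```bash
cat >> kin.py <<'E'
P=[440.3,396.3,195.4,254.5,116.3,35.4]
lo=np.array([-2.94,-.97,.19,-1.23,.02,-2.88]);hi=np.array([2.94,2.17,2.56,4.37,3.11,2.88])
def ik(p,r,seed):
    f=lambda q:(lambda t:np.r_[(t[0]-p)/100,(t[1].inv()*r).as_rotvec()])(fk(q,P))
    s=least_squares(f,np.clip(seed,lo+.05,hi-.05),bounds=(lo,hi));return (s.x,s.cost<1e-6)
def iks(p,r):
    out=[]
    for q4 in(0,1.5,3.1):
      for q6 in(-1.8,0,1.8):
        q,ok=ik(p,r,[np.arctan2(p[1],p[0])-.2,.4,1.5,q4,1.,q6])
        if ok and not any(np.abs(q-o).max()<.05 for o in out): out.append(q)
    return out
def endpose(th,flip,phi,S,lift=0,psi=.104):
    Rg=Rgrasp(th,psi)*R.from_euler('z',np.pi*flip)
    Rl=R.from_euler('z',phi)*R.from_euler('y',np.pi/2)
    rt=Rl*R.from_euler('z',-psi)*Rg
    g=np.array([S[0],S[1],6+lift])+Rl.apply(np.array([-42,0,40])-[60,0,7])
    return g+rt.apply([0,0,18.7]),rt
E
python3 - <<'E'
from kin import *
np.set_printoptions(precision=2,suppress=True)
S=[556,236]
for thd in(20,30,40):
  th=np.radians(thd)
  for fl in(0,1):
    r=Rgrasp(th,.104)*R.from_euler('z',np.pi*fl);a=r.as_matrix()[:,2]
    for q in iks(np.array([556,-204.5,90])+18.7*a,r):
        print('GRASP',thd,fl,q,'margin %.2f'%min((q-lo).min(),(hi-q).min()))
    for ph in range(0,360,30):
        p,rt=endpose(th,fl,np.radians(ph),S)
        for q in iks(p,rt):
            m=min((q-lo).min(),(hi-q).min())
            if m>.15: print('   end',thd,fl,ph,q,'m %.2f'%m)
E
```

```text
GRASP 20 0 [-0.65  0.51  1.71  0.37  0.69 -2.58] margin 0.30
   end 20 0 60 [ 0.45  1.35  0.4  -0.84  2.35 -2.47] m 0.21
   end 20 0 90 [ 0.57  1.1   0.93 -0.98  1.88 -2.49] m 0.25
   end 20 0 180 [ 0.36  0.57  2.16  3.6   0.84 -1.76] m 0.40
   end 20 0 210 [-0.02  0.54  2.24  2.48  0.93 -1.34] m 0.32
   end 20 0 240 [-0.24  0.62  2.03  1.65  1.13 -1.04] m 0.53
   end 20 0 270 [-0.24  0.78  1.64  1.16  1.46 -0.87] m 0.92
   end 20 0 300 [-0.15  0.98  1.19  0.88  1.87 -0.83] m 1.00
   end 20 0 330 [-0.01  1.21  0.69  0.66  2.3  -0.9 ] m 0.50
GRASP 20 1 [-0.65  0.51  1.71  0.37  0.69  0.56] margin 0.67
   end 20 1 60 [ 0.45  1.35  0.4  -0.84  2.35  0.67] m 0.21
   end 20 1 90 [ 0.57  1.1   0.93 -0.98  1.88  0.65] m 0.25
   end 20 1 180 [0.36 0.57 2.16 3.6  0.84 1.38] m 0.40
   end 20 1 210 [-0.02  0.54  2.24  2.48  0.93  1.8 ] m 0.32
   end 20 1 240 [-0.24  0.62  2.03  1.65  1.13  2.1 ] m 0.53
   end 20 1 270 [-0.24  0.78  1.64  1.16  1.46  2.27] m 0.61
   end 20 1 300 [-0.15  0.98  1.19  0.88  1.87  2.31] m 0.57
   end 20 1 330 [-0.01  1.21  0.69  0.66  2.3   2.24] m 0.50
   end 30 0 
[... 1671 characters left out ...]
ASP 40 1 [-0.75  0.48  1.92  1.16  0.56 -0.25] margin 0.54
   end 40 1 0 [0.15 1.2  0.52 0.15 2.28 1.77] m 0.33
   end 40 1 30 [ 0.29  1.25  0.43 -0.24  2.31  1.25] m 0.24
   end 40 1 60 [ 0.42  1.13  0.67 -0.53  2.05  0.87] m 0.48
   end 40 1 90 [ 0.52  0.95  1.04 -0.73  1.66  0.65] m 0.50
   end 40 1 120 [ 0.56  0.75  1.43 -0.95  1.22  0.51] m 0.28
   end 40 1 180 [0.32 0.43 2.05 4.06 0.31 0.88] m 0.29
   end 40 1 210 [0.03 0.4  2.11 2.01 0.41 2.34] m 0.39
   end 40 1 240 [-0.15  0.49  1.95  1.29  0.83  2.52] m 0.36
   end 40 1 270 [-0.17  0.65  1.63  0.92  1.24  2.48] m 0.40
   end 40 1 300 [-0.1   0.84  1.25  0.67  1.64  2.35] m 0.53
   end 40 1 330 [0.02 1.04 0.86 0.45 2.   2.14] m 0.67
```

Run:
```python
from h import *
Rt=Rgrasp(np.radians(20),.104);a=Rt.as_matrix()[:,2]
tcp=np.array([556,-204.5,89])+18.7*a
print(tcp); cmd(tcp-60*a,Rt,'pre'); cmd(tcp,Rt,'grasp')
```

```text
[ 562.36121948 -203.83603764   71.42774799]
pre cmd [ 0.199  0.001  0.723 -0.002  0.297 -0.017] q [-0.76   0.209  1.762  0.484  0.891 -2.681] p [ 521.7 -208.3  215.4] F [ 0.2 -1.3 -0.9] g 0.998
grasp cmd [ 2.730e-01  1.000e-03  1.217e+00 -2.000e-03  2.970e-01 -1.700e-02] q [-0.76   0.209  1.762  0.484  0.891 -2.681] p [ 521.7 -208.3  215.4] F [ 0.2 -1.3 -0.9] g 0.998
```

Request:
{"fn": "drive_tool", "kwargs": {
  "series": "0.05 0 0.3 0 0.1 0 1; 0.1 0 0.6 0 0.2 -0.01 1; 0.2 0 0.72 0 0.3 -0.02 1; 0.2 0 0.72 0 0.3 -0.02 1; 0.2 0 0.72 0 0.3 -0.02 1"
}}

```text
time_s: 5.95
eef_pos: [542.7, -206.1, 129.2]
ee_rot: [0.173, -0.052, 0.983, 0.008]
force: [-0.6, -0.6, 0.9]
grip_width: 0.994
```

Run:
```python
from h import *
Rt=Rgrasp(np.radians(20),.104);a=Rt.as_matrix()[:,2]
tcp=np.array([556,-204.5,89])+18.7*a
cmd(tcp,Rt,'grasp')
w=cap('wrist','w2.png')
q=[597.66,-199.7,.104]
def T(X): X=np.array(X,float);c,s=np.cos(q[2]),np.sin(q[2]); return np.c_[q[0]+c*X[:,0]-s*X[:,1],q[1]+s*X[:,0]+c*X[:,1],X[:,2]]
im=cv2.imread('pics/w2.png')
for z,c in((64,(255,0,255)),(100,(0,255,0))):
    cv2.polylines(im,[proj(w,T([[-50,-15,z],[-34,-15,z],[-34,15,z],[-50,15,z]])).astype(int)],True,c,1)
cv2.polylines(im,[proj(w,T([[-72,-54,64],[17,-54,64],[17,-44,64],[-72,-44,64]])).astype(int)],True,(255,255,0),1)
cv2.polylines(im,[proj(w,T([[-72,54,64],[17,54,64],[17,44,64],[-72,44,64]])).astype(int)],True,(255,255,0),1)
cv2.imwrite('pics/d.png',im)
```

```text
grasp cmd [ 0.009  0.003  0.509 -0.004 -0.001  0.004] q [-0.673  0.395  1.714  0.336  0.806 -2.556] p [ 542.7 -206.1  129.2] F [-0.6 -0.6  0.9] g 0.994
```

View pics/d.png

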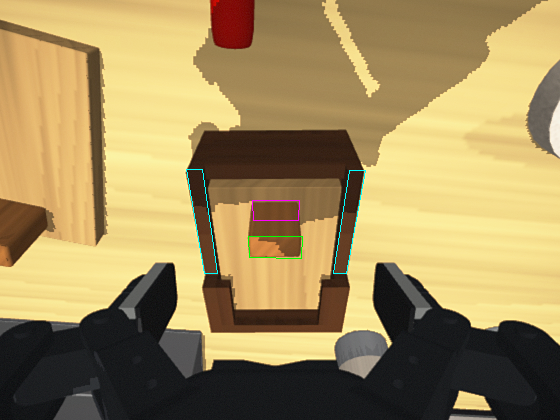

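Request:
{"fn": "drive_tool", "kwargs": {
  "series": "0 0 0.2 0 0 0 1; 0 0 0.4 0 0 0 1; 0.01 0 0.51 0 0 0 1; 0.01 0 0.51 0 0 0 1; 0.01 0 0.51 0 0 0 0.4; 0.01 0 0.51 0 0 0 0; 0.01 0 0.51 0 0 0 0; 0.01 0 0.51 0 0 0 0; 0.01 0 0.51 0 0 0 0; 0.01 0 0.51 0 0 0 0; 0.01 0 0.51 0 0 0 0; 0.01 0 0.51 0 0 0 0",
  "newtons": 60
}}

```text
time_s: 7.2
eef_pos: [562.5, -204.7, 72.6]
ee_rot: [0.174, -0.052, 0.983, 0.007]
force: [-3.9, -0.4, 7.0]
grip_width: 0.337
```

```bash
cat > ext.py <<'E'
from h import *
# lid motion: tilt a about rear bottom edge, slide s along own -x, raise u ; commands relative to present pose
psi=.104;Z=R.from_euler('z',psi)
p,r,s=pose()
print(p.round(1),np.round(s['force'],1),round(s['grip_width'],3))
piv=np.array([597.66,-199.7,0])+Z.apply([60,0,50])
def rel(a,sl,u):
    D=Z*R.from_euler('y',a)*Z.inv()
    tp=piv+D.apply(p-piv)+Z.apply([-sl,0,u]);tR=D*r
    return np.r_[r.inv().apply(tp-p)/120,(r.inv()*tR).as_rotvec()/.5].round(3)
for k in((.03,0,0),(.06,0,0),(.1,0,.0),(.1,10,0),(.1,20,0),(.1,30,0.5),(.1,40,1),(.1,50,2),(.1,60,3),(.1,70,8),(.1,75,25),(.1,80,50),(.1,85,85)): print(k,rel(*k))
E
python3 ext.py
```

```text
[ 562.5 -204.7   72.6] [-3.9 -0.4  7. ] 0.337
(0.03, 0, 0) [-0.014 -0.    -0.02  -0.     0.06  -0.   ]
(0.06, 0, 0) [-0.028 -0.    -0.04  -0.     0.12  -0.   ]
(0.1, 0, 0.0) [-0.048 -0.    -0.066 -0.     0.2   -0.001]
(0.1, 10, 0) [ 0.03  -0.    -0.095 -0.     0.2   -0.001]
(0.1, 20, 0) [ 0.108 -0.    -0.123 -0.     0.2   -0.001]
(0.1, 30, 0.5) [ 0.185 -0.    -0.156 -0.     0.2   -0.001]
(0.1, 40, 1) [ 0.262 -0.    -0.188 -0.     0.2   -0.001]
(0.1, 50, 2) [ 0.337 -0.    -0.225 -0.     0.2   -0.001]
(0.1, 60, 3) [ 0.413  0.    -0.261 -0.     0.2   -0.001]
(0.1, 70, 8) [ 0.477 -0.    -0.329 -0.     0.2   -0.001]
(0.1, 75, 25) [ 0.467 -0.001 -0.476 -0.     0.2   -0.001]
(0.1, 80, 50) [ 0.435 -0.001 -0.686 -0.     0.2   -0.001]
(0.1, 85, 85) [ 0.374 -0.002 -0.974 -0.     0.2   -0.001]
```

Request:
{"fn": "drive_tool", "kwargs": {
  "series": "-0.015 0 -0.02 0 0.06 0 0; -0.03 0 -0.04 0 0.12 0 0; -0.048 0 -0.066 0 0.2 0 0; -0.048 0 -0.066 0 0.2 0 0; -0.048 0 -0.066 0 0.2 0 0"
}}

```text
time_s: 7.7
eef_pos: [565.1, -204.2, 81.7]
ee_rot: [0.125, -0.052, 0.991, 0.005]
force: [0.9, 0.2, -0.4]
grip_width: 0.34
```

Run:
```python
from h import *
p,r,s=pose();print(p,s['force'],s['grip_width'])
w=cap('wrist','w3.png')
a=cap('side');A=cv2.resize(a['frame'][130:210,240:350],None,fx=4,fy=4,interpolation=cv2.INTER_CUBIC)
B=w['frame'][100:380,140:420]
im=np.zeros((320,730,3),np.uint8);im[:A.shape[0],:440]=A;im[:280,445:725]=B
cv2.imwrite('pics/e.png',im[:,:,::-1])
```

```text
[ 565.14480133 -204.21451521   81.7328491 ] [ 0.89752182  0.19641401 -0.43999238] 0.3401212659938584
```

View pics/e.png

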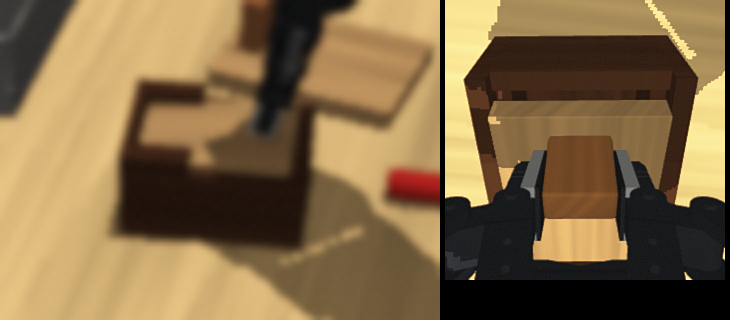

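Request:
{"fn": "drive_tool", "kwargs": {
  "series": "0.04 0 -0.01 0 0 0 0; 0.08 0 -0.02 0 0 0 0; 0.12 0 -0.03 0 0 0 0; 0.16 0 -0.042 0 0 0 0; 0.24 0 -0.066 0 0 0 0; 0.32 0 -0.09 0 0 0 0; 0.4 0 -0.12 0 0 0 0; 0.48 0 -0.15 0 0 0 0; 0.55 0 -0.21 0 0 0 0; 0.55 0 -0.21 0 0 0 0"
}}

```text
time_s: 8.8
eef_pos: [494.4, -212.0, 90.6]
ee_rot: [0.125, -0.052, 0.991, 0.005]
force: [0.1, -0.8, -2.1]
grip_width: 0.34
```

Request:
{"fn": "drive_tool", "kwargs": {
  "series": "-0.05 0 -0.2 0 0 0 0; -0.1 0 -0.4 0 0 0 0; -0.17 0 -0.7 0 0 0 0; -0.25 0 -1 0 0 0 0; -0.25 0 -1 0 0 0 0; -0.25 0 -1 0 0 0 0"
}}

```text
time_s: 9.4
eef_pos: [493.6, -211.5, 214.3]
ee_rot: [0.126, -0.052, 0.991, 0.004]
force: [-0.5, -0.1, -1.6]
grip_width: 0.341
```

Run:
```python
from kin import *
np.set_printoptions(precision=3,suppress=True)
p,r,s=pose();print(p,s['force'],s['grip_width'],s['joints'])
a=cap('scene')['frame'];b=cap('side');w=cap('wrist')['frame']
pp=proj(b,p)[0].astype(int);print(pp)
y=max(pp[1]-70,0);x=max(pp[0]-90,0)
A=cv2.resize(b['frame'][y:y+140,x:x+180],None,fx=2.2,fy=2.2);im=np.zeros((420,800,3),np.uint8);im[:A.shape[0],:A.shape[1]]=A;im[:300,400:800]=cv2.resize(w,(400,300))
cv2.imwrite('pics/f.png',im[:,:,::-1])
np.save('qn.npy',s['joints'])
# sheet corners from scene? report
```

```text
[ 493.626 -211.547  214.345] [-0.509 -0.12  -1.615] 0.3414480563554923 [-0.711  0.24   1.662  0.205  1.071 -2.47 ]
[331 124]
```

View pics/f.png

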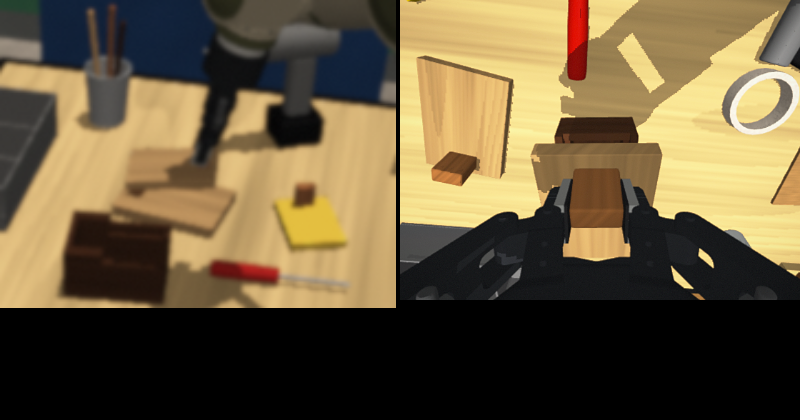

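```bash
cat > sheet.py <<'E'
from kin import *
np.set_printoptions(precision=3,suppress=True)
p=cap('scene');b=cap('side')
for c in [(316.3,208.1),(373.3,205.2),(384.1,248.1),(322.2,251.1)]: print(onz(p,*c,6)[:2])
for n,cam,roi in(('scene0',p,(300,190,400,265)),('side0',b,(215,240,325,318))):
    im=cv2.imread(f'pics/{n}.png');x0,y0,x1,y1=roi;c=cv2.GaussianBlur(im[y0:y1,x0:x1],(3,3),0)
    g=np.full(c.shape[:2],cv2.GC_BGD,np.uint8);h,w=g.shape;g[4:-4,4:-4]=cv2.GC_PR_FGD
    g,*_=cv2.grabCut(c,g,(0,0,0,0) and None,np.zeros((1,65)),np.zeros((1,65)),5,cv2.GC_INIT_WITH_MASK) if 0 else (None,)
    lab=cv2.cvtColor(c,cv2.COLOR_BGR2LAB).astype(int);ref=lab[h//2-5:h//2+5,w//2-5:w//2+5].reshape(-1,3).mean(0)
    m=(np.abs(lab-ref).sum(2)<45).astype(np.uint8);m=cv2.morphologyEx(m,cv2.MORPH_OPEN,np.ones((5,5)))
    cs,_=cv2.findContours(m,cv2.RETR_EXTERNAL,cv2.CHAIN_APPROX_NONE);k=max(cs,key=cv2.contourArea)[:,0]+[x0,y0]
    W=np.array([onz(cam,u,v,6)[:2] for u,v in k+.0]);rc=cv2.minAreaRect(W.astype(np.float32));print(n,rc)
pp,r,s=pose()
E
python3 sheet.py
```

```text
[468.395 122.85 ]
[452.695 319.962]
[651.485 330.153]
[665.289 133.394]
scene0 ((548.91064453125, 271.6378479003906), (226.6007843017578, 301.82177734375), 4.77756929397583)
side0 ((556.9659423828125, 226.71087646484375), (208.12583923339844, 217.15130615234375), 5.44845724105835)
```

```bash
cat >> kin.py <<'E'
psi=.104;Zb=R.from_euler('z',psi)
rg=R.from_quat([-.052,.983,.007,.174]);tl_p=Zb.inv().apply(np.array([562.5,-204.7,72.6])-[597.66,-199.7,50]);tl_R=Zb.inv()*rg
def place(phi,S,lift):
    Rl=R.from_euler('z',phi)*R.from_euler('y',np.pi/2)
    return np.array([S[0],S[1],6+lift])+Rl.apply(tl_p-[60,0,7]),Rl*tl_R
E
cat > plan.py <<'E'
from kin import *
from scipy.spatial.transform import Slerp
np.set_printoptions(precision=3,suppress=True)
p,r,s=pose();q=np.array(s['joints']);print('tool in lid',tl_p)
S=[559,226.6];phi=np.radians(255)
pe,re=place(phi,S,60)
print('end',pe,re.as_matrix()[:,2],'angle',np.degrees((r.inv()*re).magnitude()))
N=6;sl=Slerp([0,1],R.concatenate([r,re]))
P0,R0=p,r
for i in range(1,N+1):
    t=i/N;pt=p+(pe-p)*t+[0,0,100*np.sin(np.pi*t)];rt=sl(t)
    q2,ok=ik(pt,rt,q);
    lidc=pt+rt.apply(tl_R.inv().apply(np.array([0,0,7])-tl_p))
    print(i,'cmd',np.r_[R0.inv().apply(pt-P0)/120,(R0.inv()*rt).as_rotvec()/.5],'q',q2,ok,'tcp',pt.round(0),'lidc',lidc.round(0));q=q2;P0,R0=pt,rt
print('final',ik(*place(phi,S,0),q))
E
python3 plan.py
```

```text
tool in lid [-35.489  -1.323  22.6  ]
end [553.685 211.874 161.489] [ 0.239  0.908 -0.343] angle 130.17247735312432
1 cmd [-0.226  0.575 -0.3   -0.321  0.319  0.607] q [-0.603  0.279  1.498  0.214  1.399 -2.036] True tcp [ 503. -141.  254.] lidc [ 534. -140.  230.]
2 cmd [ 0.011  0.629 -0.109 -0.321  0.319  0.607] q [-0.531  0.33   1.392  0.333  1.63  -1.654] True tcp [513. -70. 282.] lidc [539. -70. 253.]
3 cmd [ 0.174  0.537  0.187 -0.321  0.319  0.607] q [-0.479  0.371  1.393  0.52   1.713 -1.302] True tcp [523.   0. 287.] lidc [543.   1. 254.]
4 cmd [ 0.187  0.341  0.485 -0.321  0.319  0.607] q [-0.431  0.406  1.501  0.739  1.651 -1.021] True tcp [534.  71. 265.] lidc [548.  75. 229.]
5 cmd [ 0.058  0.133  0.688 -0.321  0.319  0.607] q [-0.37   0.464  1.669  0.99   1.495 -0.851] True tcp [544. 141. 220.] lidc [553. 150. 183.]
6 cmd [-0.125 -0.007  0.758 -0.321  0.319  0.607] q [-0.277  0.572  1.83   1.316  1.327 -0.805] True tcp [554. 212. 161.] lidc [559. 227. 126.]
final (array([-0.277,  0.693,  1.839,  1.35 ,  1.296, -0.935]), np.True_)
```

Request:
{"fn": "drive_tool", "kwargs": {
  "series": "-0.07 0.19 -0.1 -0.1 0.1 0.2 0; -0.15 0.38 -0.2 -0.21 0.21 0.4 0; -0.226 0.575 -0.3 -0.32 0.32 0.607 0; -0.226 0.575 -0.3 -0.32 0.32 0.607 0"
}}

```text
time_s: 10.05
eef_pos: [504.5, -139.8, 255.2]
ee_rot: [0.039, 0.088, 0.99, 0.099]
force: [-0.7, 0.1, -1.8]
grip_width: 0.338
```

Request:
{"fn": "drive_tool", "kwargs": {
  "series": "0 0.2 -0.03 -0.1 0.1 0.2 0; 0.01 0.4 -0.07 -0.21 0.21 0.4 0; 0.011 0.629 -0.109 -0.321 0.319 0.607 0; 0.011 0.629 -0.109 -0.321 0.319 0.607 0"
}}

```text
time_s: 10.45
eef_pos: [515.0, -68.7, 282.6]
ee_rot: [-0.048, 0.225, 0.955, 0.19]
force: [0.9, -0.5, -2.4]
grip_width: 0.339
```

Request:
{"fn": "drive_tool", "kwargs": {
  "series": "0.06 0.18 0.06 -0.1 0.1 0.2 0; 0.12 0.36 0.12 -0.21 0.21 0.4 0; 0.174 0.537 0.187 -0.321 0.319 0.607 0; 0.174 0.537 0.187 -0.321 0.319 0.607 0"
}}

```text
time_s: 10.85
eef_pos: [524.7, 1.8, 285.6]
ee_rot: [-0.134, 0.353, 0.885, 0.273]
force: [0.4, -0.4, -1.1]
grip_width: 0.339
```

```bash
sed -i 's/^N=6/import sys\nN=int(sys.argv[1])/; s/100\*np.sin/float(sys.argv[2])*np.sin/' plan.py; python3 plan.py 3 30; python3 -c "
from h import *
p,r,s=pose();print(p,s['joints'],s['grip_width'],s['force'])"
```

```text
tool in lid [-35.489  -1.323  22.6  ]
end [553.685 211.874 161.489] [ 0.239  0.908 -0.343] angle 65.09565962300789
1 cmd [ 0.209  0.357  0.438 -0.322  0.317  0.608] q [-0.429  0.404  1.492  0.741  1.66  -1.012] True tcp [534.  72. 270.] lidc [548.  76. 234.]
2 cmd [ 0.077  0.14   0.664 -0.322  0.317  0.608] q [-0.369  0.453  1.659  0.989  1.507 -0.834] True tcp [544. 142. 229.] lidc [553. 151. 192.]
3 cmd [-0.189 -0.025  0.791 -0.322  0.317  0.608] q [-0.277  0.572  1.83   1.316  1.327 -0.805] True tcp [554. 212. 161.] lidc [559. 227. 126.]
final (array([-0.277,  0.693,  1.839,  1.35 ,  1.296, -0.935]), np.True_)
[524.67003922   1.81475545 285.62764366] [-0.47618926  0.37574936  1.39162438  0.5209631   1.71103505 -1.30221051] 0.33893300556498124 [ 0.43583884 -0.38562753 -1.08722304]
```

Request:
{"fn": "drive_tool", "kwargs": {
  "series": "0.07 0.12 0.14 -0.1 0.1 0.2 0; 0.14 0.24 0.28 -0.21 0.21 0.4 0; 0.209 0.357 0.438 -0.322 0.317 0.608 0; 0.209 0.357 0.438 -0.322 0.317 0.608 0"
}}

```text
time_s: 11.25
eef_pos: [533.4, 71.9, 267.9]
ee_rot: [-0.215, 0.47, 0.783, 0.346]
force: [0.1, 0.1, -0.6]
grip_width: 0.34
```

Request:
{"fn": "drive_tool", "kwargs": {
  "series": "0.02 0.05 0.22 -0.1 0.1 0.2 0; 0.05 0.1 0.44 -0.21 0.21 0.4 0; 0.077 0.14 0.664 -0.322 0.317 0.608 0; 0.077 0.14 0.664 -0.322 0.317 0.608 0"
}}

```text
time_s: 11.65
eef_pos: [541.6, 142.1, 223.9]
ee_rot: [-0.288, 0.57, 0.654, 0.405]
force: [-0.3, -0.6, -1.5]
grip_width: 0.341
```

Request:
{"fn": "drive_tool", "kwargs": {
  "series": "-0.06 -0.01 0.26 -0.1 0.1 0.2 0; -0.12 -0.02 0.52 -0.21 0.21 0.4 0; -0.189 -0.025 0.79 -0.322 0.317 0.608 0; -0.189 -0.025 0.79 -0.322 0.317 0.608 0; -0.189 -0.025 0.79 -0.322 0.317 0.608 0"
}}

```text
time_s: 12.15
eef_pos: [551.6, 210.8, 157.1]
ee_rot: [-0.348, 0.648, 0.505, 0.452]
force: [0.2, -1.0, -1.3]
grip_width: 0.342
```

```bash
cat > chk.py <<'E'
import sys
from kin import *
np.set_printoptions(precision=3,suppress=True)
S=[559,226.6];phi=np.radians(255)
p,r,s=pose()
for l in map(float,sys.argv[2:]): cmd(*place(phi,S,l),'lift %g'%l)
Rl=r*tl_R.inv();o=p-Rl.apply(tl_p)
print('lid up axis',Rl.apply([-1,0,0]),'foot',o+Rl.apply([60,0,7]),'wt',s['wrist_torque'])
E=np.array([[x,y,z] for x in(-60,60) for y in(-42,42) for z in(0,14)]);W=o+Rl.apply(E)
ims=[]
for n,(wd,ht,k) in(('scene',(110,120,3.5)),('side',(110,120,3.5))):
    c=cap(n);pr=proj(c,W);x0,y0=(pr.mean(0)-[wd/2,ht/2]).astype(int);x0=max(x0,0);y0=max(y0,0)
    im=cv2.resize(c['frame'][y0:y0+ht,x0:x0+wd],None,fx=k,fy=k,interpolation=cv2.INTER_CUBIC)
    for a in range(8):
        for b in range(a):
            if (E[a]!=E[b]).sum()==1: cv2.line(im,*[tuple(int(v) for v in (pr[j]-[x0,y0]+.5)*k) for j in(a,b)],(0,255,255),1)
    ims.append(im)
cv2.imwrite('pics/'+sys.argv[1],np.hstack(ims)[:,:,::-1])
E
python3 chk.py g.png 60 10 0
```

```text
lift 60 cmd [ 0.039  0.015 -0.001 -0.009  0.011  0.013] q [-0.281  0.583  1.827  1.308  1.327 -0.817] p [551.6 210.8 157.1] F [ 0.2 -1.  -1.3] g 0.342
lift 10 cmd [-0.352  0.013  0.145 -0.009  0.011  0.013] q [-0.281  0.583  1.827  1.308  1.327 -0.817] p [551.6 210.8 157.1] F [ 0.2 -1.  -1.3] g 0.342
lift 0 cmd [-0.43   0.012  0.174 -0.009  0.011  0.013] q [-0.281  0.583  1.827  1.308  1.327 -0.817] p [551.6 210.8 157.1] F [ 0.2 -1.  -1.3] g 0.342
lid up axis [-0.003  0.007  1.   ] foot [557.083 224.912  61.498] wt [-0.678  0.189 -0.01 ]
```

View pics/g.png

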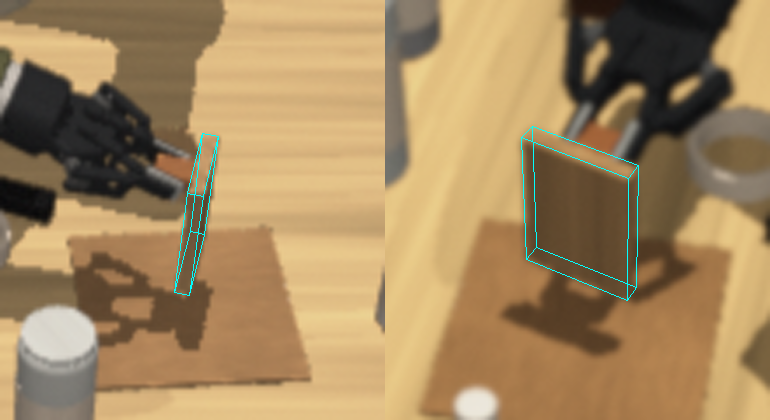

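Request:
{"fn": "drive_tool", "kwargs": {
  "series": "-0.1 0.01 0.04 -0.01 0.01 0.01 0; -0.2 0.01 0.09 -0.01 0.01 0.01 0; -0.3 0.01 0.13 -0.01 0.01 0.01 0; -0.35 0.013 0.145 -0.009 0.011 0.013 0; -0.35 0.013 0.145 -0.009 0.011 0.013 0; -0.35 0.013 0.145 -0.009 0.011 0.013 0"
}}

```text
time_s: 12.85
eef_pos: [554.5, 211.6, 112.7]
ee_rot: [-0.349, 0.649, 0.5, 0.455]
force: [0.1, 0.0, -1.4]
grip_width: 0.339
```

```bash
python3 chk.py h1.png 5 3 1 0 -1
```

```text
lift 5 cmd [-0.048 -0.007  0.018  0.004 -0.001 -0.   ] q [-0.279  0.677  1.83   1.343  1.303 -0.91 ] p [554.5 211.6 112.7] F [ 0.1  0.  -1.4] g 0.339
lift 3 cmd [-0.064 -0.007  0.024  0.004 -0.001 -0.   ] q [-0.279  0.677  1.83   1.343  1.303 -0.91 ] p [554.5 211.6 112.7] F [ 0.1  0.  -1.4] g 0.339
lift 1 cmd [-0.08  -0.007  0.029  0.004 -0.001 -0.   ] q [-0.279  0.677  1.83   1.343  1.303 -0.91 ] p [554.5 211.6 112.7] F [ 0.1  0.  -1.4] g 0.339
lift 0 cmd [-0.087 -0.007  0.032  0.004 -0.001 -0.   ] q [-0.279  0.677  1.83   1.343  1.303 -0.91 ] p [554.5 211.6 112.7] F [ 0.1  0.  -1.4] g 0.339
lift -1 cmd [-0.095 -0.007  0.035  0.004 -0.001 -0.   ] q [-0.279  0.677  1.83   1.343  1.303 -0.91 ] p [554.5 211.6 112.7] F [ 0.1  0.  -1.4] g 0.339
lid up axis [-0.001 -0.     1.   ] foot [559.875 226.378  17.19 ] wt [-0.73   0.166  0.015]
```

Level, about 11 mm above the sheet. Lower slowly.

Request:
{"fn": "drive_tool", "kwargs": {
  "series": "-0.02 0 0.008 0 0 0 0; -0.04 0 0.015 0 0 0 0; -0.055 0 0.021 0 0 0 0; -0.07 0 0.026 0 0 0 0; -0.07 0 0.026 0 0 0 0; -0.07 0 0.026 0 0 0 0"
}}

```text
time_s: 13.55
eef_pos: [554.5, 211.7, 103.9]
ee_rot: [-0.349, 0.649, 0.5, 0.455]
force: [0.5, 0.2, -0.3]
grip_width: 0.343
```

Request:
{"fn": "drive_tool", "kwargs": {
  "series": "-0.004 0 0.0015 0 0 0 0; -0.008 0 0.003 0 0 0 0; -0.008 0 0.003 0 0 0 0; -0.008 0 0.003 0 0 0 0"
}}

```text
time_s: 13.95
eef_pos: [554.5, 211.7, 102.9]
ee_rot: [-0.349, 0.649, 0.5, 0.455]
force: [-0.6, 0.1, -2.1]
grip_width: 0.339
```

Request:
{"fn": "drive_tool", "kwargs": {
  "series": "-0.004 0 0.0015 0 0 0 0; -0.008 0 0.003 0 0 0 0; -0.008 0 0.003 0 0 0 0; -0.008 0 0.003 0 0 0 0"
}}

```text
time_s: 14.35
eef_pos: [554.8, 211.7, 102.5]
ee_rot: [-0.349, 0.649, 0.5, 0.455]
force: [-1.4, -2.3, 6.2]
grip_width: 0.337
```

Request:
{"fn": "drive_tool", "kwargs": {
  "series": "0.002 0 -0.001 0 0 0 0; 0.003 0 -0.001 0 0 0 0; 0.003 0 -0.001 0 0 0 0",
  "newtons": 20
}}

```text
time_s: 14.65
eef_pos: [554.6, 211.7, 102.6]
ee_rot: [-0.349, 0.649, 0.5, 0.455]
force: [0.2, -0.8, 0.2]
grip_width: 0.336
```

Request:
{"fn": "drive_tool", "kwargs": {
  "series": "0 0 0 0 0 0 0.34; 0 0 0 0 0 0 0.37; 0 0 0 0 0 0 0.4; 0 0 0 0 0 0 0.45; 0 0 0 0 0 0 0.55; 0 0 0 0 0 0 0.7; 0 0 0 0 0 0 0.7; 0 0 0 0 0 0 0.7"
}}

```text
time_s: 15.45
eef_pos: [554.7, 211.7, 102.6]
ee_rot: [-0.349, 0.649, 0.5, 0.455]
force: [0.4, 0.5, -0.6]
grip_width: 0.699
```

```bash
python3 chk.py i.png 0
```

```text
lift 0 cmd [-0.009 -0.008  0.003  0.005 -0.002  0.001] q [-0.279  0.699  1.829  1.35   1.298 -0.932] p [554.7 211.7 102.6] F [ 0.4  0.5 -0.6] g 0.699
lid up axis [-0.002 -0.001  1.   ] foot [560.167 226.479   7.108] wt [-0.472  0.078 -0.012]
```

View pics/i.png

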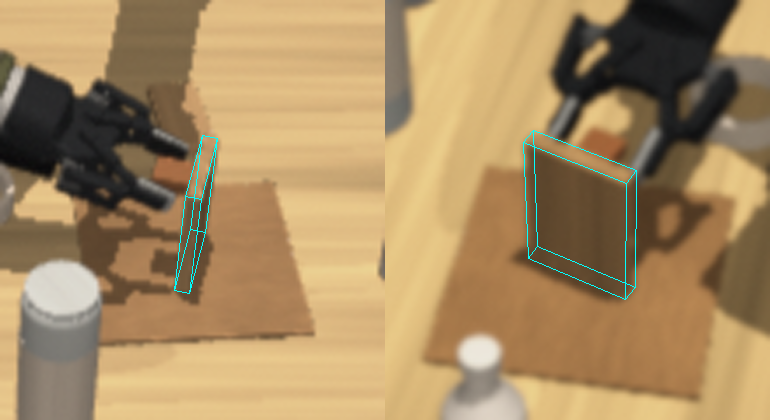

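Standing free, matching the model. Withdraw straight back along the tool axis, opening fully only once clear.

Request:
{"fn": "drive_tool", "kwargs": {
  "series": "0 0 -0.08 0 0 0 0.7; 0 0 -0.2 0 0 0 0.7; 0 0 -0.35 0 0 0 0.7; 0 0 -0.55 0 0 0 0.7; 0 0 -0.8 0 0 0 0.7; 0 0 -1 0 0 0 0.7; 0 0 -1 0 0 0 0.7; 0 0 -1 0 0 0 0.7"
}}

```text
time_s: 16.35
eef_pos: [525.7, 102.0, 143.8]
ee_rot: [-0.349, 0.649, 0.5, 0.456]
force: [-0.6, 0.6, -0.5]
grip_width: 0.699
```

Run:
```python
from kin import *
Rl=R.from_euler('z',np.radians(255))*R.from_euler('y',np.pi/2);o=np.array([560.2,226.5,6])-Rl.apply([60,0,7])
E=np.array([[x,y,z] for x in(-60,60) for y in(-42,42) for z in(0,14)]);W=o+Rl.apply(E)
ims=[]
for n in('scene','side'):
    c=cap(n);f=c['frame'].copy();pr=proj(c,W)
    for a in range(8):
        for b in range(a):
            if (E[a]!=E[b]).sum()==1: cv2.line(f,*[tuple(int(v) for v in pr[j]+.5) for j in(a,b)],(0,255,255),1)
    ims.append(cv2.resize(f[100:330,(40 if n=='scene' else 180):(440 if n=='scene' else 440)],None,fx=800/ (660),fy=800/660,interpolation=cv2.INTER_AREA))
cv2.imwrite('pics/j.png',np.hstack(ims)[:,:800,::-1])
p,r,s=pose();print(p,s['force'],s['time_s'])
```

```text
[525.41243768 103.15824273 143.46866575] [ 0.20730303  0.46899622 -0.21358808] 16.45
```

View pics/j.png

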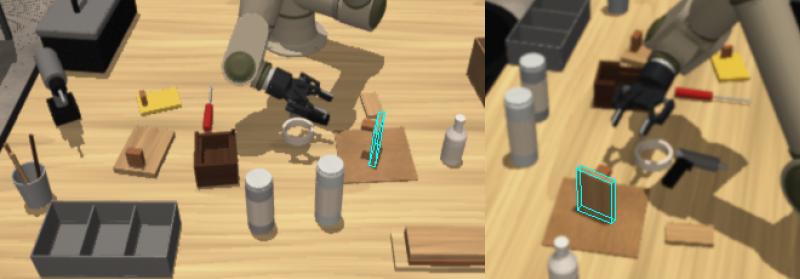

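The lid stands alone in the middle of the sheet, the gripper is about 120 mm clear of it, and the other things are where they were. Handing in.

```bash
python3 -c "
from rig import ctrl
print(ctrl.finish_job())"
```

```text
the job is handed in; nothing more can be done
None
```

The lid from the wooden box is standing on its plain end, pull at the top, about 1 mm from the centre I measured for the cardboard sheet. The job is handed in at about 16.5 s.

I picked the lid in the box and left the yellow look-alike and the larger one alone. I gripped its pull and tilted the pull end about 12 mm to clear the 6 mm lip. I then drew the lid 70 mm out of the grooves, lifted it clear, turned it upright and lowered it until it touched with about 6 N before letting go.

In the last pictures, taken from two cameras after the gripper had backed off 120 mm, the lid stood where planned. By eye the bystanders were where they had been, and the wrist force was close to zero.

One check went wrong. Automatic colour segmentation of the sheet failed in the scene picture. I used corners picked by hand instead (sides 197–199 mm against a true 200), and the side camera's segmentation put the centre within about 3 mm of them.

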